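Spring open the bearing case

ROBOT

A 7-joint arm with a two-finger parallel gripper is mounted at the origin on the work surface. World frame = base frame: x ahead of the robot, y to its left, z up, the work surface at z = 0. Lengths are in mm, angles in degrees, forces in N, time in s.
With the tool pointing down it reaches from about 425 to 875 mm from the base axis. Payload 8.4 kg.
Tool frame: the origin (TCP) lies on the mounting face of the last link; the fingertips stand ahead of it and the grasp point (between the pads) lies 155 mm ahead of it (finger_overhang is the x of the fingertips in the tool frame, in mm); x points along the fingers, z is the direction in which the jaws open and shut, and the axes are right-handed (so a half turn about x gives the same grasp; the last joint's range is limited). The gripper opens to 85 mm and grips with 20 to 120 N. Pads are 22 mm wide; open, the fingers measure 114 mm over their backs; the gripper's body (76 mm by 85 mm) begins 54 mm behind the grasp point. The pads swing forward as they close: fully open they stand 13 mm farther back than shut.
Start: joints at [-74.209, 19.091, 2.286, 83.961, -0.768, 76.965, -3.352], TCP at [237.959, 604.855, 404.708] pointing down, gripper open.
Joint ranges: [-147.57, 147.57], [-21.85, 119.76], [-74.77, 79.35], [14.55, 137.4], [-85.83, 265.84], [4.83, 119.75], [-152.11, 152.11]. Speed limits (degrees/s): [127.2, 127.2, 159.86, 159.86, 180, 180, 180].

INTERFACE

Orientations are given as a 3x3 rotation matrix whose columns are the frame's x, y, z axes.
In Python, from station import sense, snapshot, camera_params, finish_job, finger_overhang gives the robot as it stands.
- The arm moves only by the shell command python3 -m jog 'ROWS' [FORCE]. ROWS is JSON, a list of rows, each a list of 3 entries, a list of its own where there are three numbers: the finger opening in cm, from 0 to 8.54, then the shift along the world's x, y, z in cm, then the turn about the world's z in degrees. In form: [[hand, [tx, ty, tz], roll], ...]. A call has 1 to 12 rows; each row shifts and turns the pose as measured when the row begins; what a row does not reach is not made up. A row lasts 1/8 s, in which the tool goes at most 62.5 mm and 10.7 degrees, less where a joint would pass 70% of its speed; a pose out of reach is approached as far as the arm can. A call with a gripper value outside its range is refused whole. The fingers move at their own pace and stop on an object; FORCE is the grip in N (left out, the last holds). Time passes only in rows, so rows that do not move let the fingers close. It gives the time, the measured TCP pose, the force and the opening at its end, in the units of the state.
- sense(): the state, without advancing time (a new reading comes with each control period).
- snapshot(name): name is "scene" or "top" or "wrist"; returns (picture, depth): 384x512x3 uint8, red, green, blue; 384x512 float32, mm along the optical axis (not along the pixel's ray), 0 where there is no reading.
- camera_params(name): a dict with "camera_matrix" (3x3 intrinsics, pixels), "R" (3x3) and "t" (3): a world point X has camera coordinates R X + t; the wrist camera has in their place "T_tool_cam" (4x4, takes a point from camera to tool coordinates, whose origin is the TCP and whose axes are the tool frame's). Camera axes: x right, y down, z forward; pixel columns grow to the right and rows downward; lengths in mm; the calibration is good to about 2 mm. The wrist camera is an equidistant fisheye: a pixel r from the principal point sees the ray r / f radians off the axis. A picture is of the moment at which its call begins: read the wrist's pose just before it. camera_params takes no time and is no camera call.
- finish_job(): hands the job in, once; it reports no verdict.
The state is a dict: "time": time; "qpos": joint angles; "dq": joint speeds; "effort": joint torques, N m; "tcp_pos": TCP position; "ee_rot": TCP orientation; "ft_force": force on the tool from outside, world axes, zero at the start; "torque": the same for the moment, N m; "finger_gap": opening from 0.0 (shut) to 1.0 (fully open).
Only numpy, scipy, OpenCV 4.12 (cv2) and the standard library are available. Lean on these libraries where they do the work, as an engineer would, in place of code of your own. Each camera call takes 0.05 s, during which the arm holds its last target.

TASK

The mechanic needs the new bearing: press the orange release tab on the bolted-down bearing case so that its yellow lid springs ajar, then push the lid all the way back until it rests against its stop and stays open. Use the fingertips only: do not pick anything up, leave the bearing in the case where it is, and do not disturb the red can, the steel flange ring or the socket standing nearby.

Things in the scene. Friction and masses are not known exactly. Their poses are not given: they have to be found in the camera images.
- case: Dark steel case bolted to the bench: open box 110 mm deep (x), 170 mm wide (y), 60 mm high, walls 5 mm; two foot flanges (4 mm high, bolt heads to 9 mm) reach 106 mm either side of its middle. Origin: centre of its underside. x points from its front (tab side, roughly facing the robot) to the hinge at the back, y left, z up. It is turned up to 0.6 rad either way.
- tab_pad (a point): Press point on top of the orange tab, a rocker with a ribbed level pad 36 mm wide at the front of the case; at rest 43 mm above the bench, 110 mm ahead of the case's centre, 18 mm behind the pad's front edge. Its pin is 36 mm behind this point, 40 mm above the bench; over the pin a hook rises to 70 mm and tips forward up to 9 mm when pressed, so press here or ahead.
- tab (a joint): Rocker angle of the orange tab, rad: 0 at rest, 0.28 pressed fully down (the press point sinks about 10 mm). The lid is let go at about 0.13 (about 5 mm down). It takes about 2 N to begin and 5 N to press fully at the press point, and springs back when let go.
- lid (a joint): Angle of the yellow lid, rad: 0 shut and latched; grows as the front edge rises and swings to the back. Once unlatched a spring lifts it within a second to about 0.62, no farther (a hand in its way stops it earlier); 1.85 is fully open at its stop, past upright. It stays where left once past upright, but falls back to 0.62 from well before. Pushing takes 1 to 2 N at the front edge.
- lid_edge (a point): Middle of the lower front edge of the yellow lid (114 mm from hinge axis to front edge, 172 mm wide, 8 mm thick; at the middle a steel tongue 24 mm wide sticks out 9 mm farther). It moves with the lid: 60 mm above the bench shut, about 125 mm ajar, about 176 mm upright.
- lid_hinge (a point): Middle of the lid's hinge axis, at the back of the case: 55 mm behind the case's centre and 62 mm above the bench; the axis runs along the case's y.
- bearing: Steel bearing ring, 56 mm across, 18 mm high, lying on a short post inside the case; to be left there. Origin: centre of its underside.
- can: Red spray can with a white band and nozzle, 66 mm across, about 190 mm tall, standing beside the case; leave alone. Origin: centre of its underside.
- flange: Dark steel flange ring, 100 mm across, 28 mm high, lying beside the case; leave alone. Origin: centre of its underside.
- socket: Steel deep socket, 28 mm across, 55 mm tall, standing upright at the front right of the case; leave alone. Origin: centre of its underside.

How it is judged:
By the outcome, as a careful person would: the job done as asked, in the order asked, and still so for the second after the job is handed in, with the robot touching nothing.
It also fails if it takes over 50 s, if anything falls off the work surface, if the arm or the gripper's body presses on something with over 40 N, if the wrist force passes 120 N, or if a joint passes its speed limit or range.

## Working session

There is one attempt and no reset: what is moved stays moved. The work goes in short steps, Python scripts to look and compute and a shell command to move; the robot and the scene stay as the last step left them, time stands still between calls to the robot, and variables do not carry over. Pictures are saved under pics/ and viewed, and the job is handed in when it is done.

```bash
mkdir -p pics; ls; python3 - <<'E'
from station import *
import cv2,numpy as np
s=sense();print(s['time'],s['tcp_pos'],s['ee_rot'],s['finger_gap'],s['ft_force'],finger_overhang)
for n in('scene','top'):
    p,d=snapshot(n);cv2.imwrite(f'pics/{n}0.png',p[:,:,::-1]);np.savez(f'{n}0.npz',p=p,d=d);c=camera_params(n);print(n,c)
E
```

```text
pics
0.0 [237.89866327 604.70451915 403.81035199] [[-5.04783430e-04 -9.30578322e-01  3.66092519e-01]
 [-1.56900462e-03  3.66092852e-01  9.30577005e-01]
 [-9.99998642e-01 -1.04660999e-04 -1.64487929e-03]] 0.9993885486914522 [0.40379144 0.06822053 0.14748964] 173.4
scene {'camera_matrix': array([[498.93105425,   0.        , 245.05730128],
       [  0.        , 498.93105425, 188.19464872],
       [  0.        ,   0.        ,   1.        ]]), 'R': array([[ 0.88451124,  0.46650763, -0.00324046],
       [ 0.29080032, -0.55677022, -0.7781016 ],
       [-0.36479452,  0.68729728, -0.62813008]]), 't': array([-551.85682639,  -48.81069105, 1263.48924433])}
top {'camera_matrix': array([[415.78458127,   0.        , 249.00123064],
       [  0.        , 415.78458127, 185.56887974],
       [  0.        ,   0.        ,   1.        ]]), 'R': array([[ 2.68830084e-02, -9.99638421e-01,  5.75068254e-04],
       [-9.84290645e-01, -2.65706763e-02, -1.74544910e-01],
       [ 1.74497078e-01,  4.12625799e-03, -9.84649046e-01]]), 't': array([ 75.919506  , 605.45810159, 978.30262026])}
```

View pics/scene0.png

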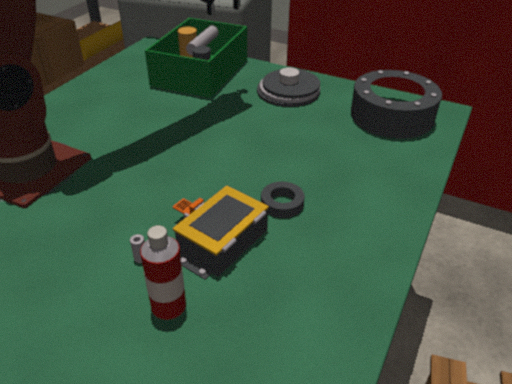

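View pics/top0.png

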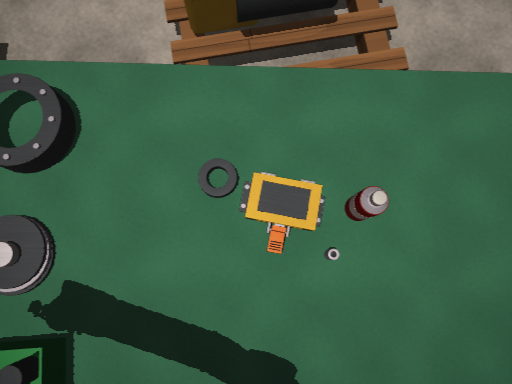

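The scene shows the yellow lid around (222,218) with the orange tab at (187,207). In the top view the lid is at (284,201), the tab at (277,240), the can at (365,203), the flange at (218,178) and the socket at (333,254). Next I measure them.

```bash
cat > h.py <<'E'
from station import *
import cv2,numpy as np
def ray(n,uv,z):
    c=camera_params(n);K=c['camera_matrix'];R=c['R'];t=c['t']
    d=R.T@np.linalg.inv(K)@np.array([uv[0],uv[1],1.]);o=-R.T@t
    return o+d*(z-o[2])/d[2]
def proj(n,X):
    c=camera_params(n);v=c['camera_matrix']@(c['R']@np.array(X,float)+c['t']);return v[:2]/v[2]
def big(m):
    cs,_=cv2.findContours(m.astype(np.uint8),cv2.RETR_EXTERNAL,cv2.CHAIN_APPROX_NONE);return max(cs,key=cv2.contourArea)
E
python3 - <<'E'
from h import *
for n in('top','scene'):
    p=np.load(n+'0.npz')['p'];h=cv2.cvtColor(p,cv2.COLOR_RGB2HSV)
    H,S,V=[h[...,i].astype(int) for i in range(3)]
    roi=np.zeros(H.shape,bool)
    if n=='top': roi[150:280,180:400]=1
    else: roi[170:320,120:310]=1
    for nm,m,z in(('lid',(H>17)&(H<32)&(S>150)&(V>90),68),('tab',(H>3)&(H<16)&(S>150)&(V>90),43)):
        c=big(m&roi)[:,0,:]
        W=np.array([ray(n,q,z)[:2] for q in c],np.float32)
        r=cv2.minAreaRect(W);print(n,nm,len(c),r,cv2.boxPoints(r).round(1).tolist())
print('can top',ray('top',(379,198),190),'base', ray('top',(358,210),0));print('sock',ray('top',(333,254),55),'flange',ray('top',(218,177),28))
print('can scene',ray('scene',(157,234),190),'sock',ray('scene',(138,240),55))
E
```

```text
top lid 225 ((564.6593627929688, 7.3076324462890625), (171.5715789794922, 115.32644653320312), 80.57322692871094) [[493.70001220703125, -67.9000015258789], [607.5, -86.80000305175781], [635.5999755859375, 82.5], [521.7999877929688, 101.4000015258789]]
top tab 78 ((474.1922302246094, 21.916324615478516), (37.56805419921875, 65.83431243896484), 79.70460510253906) [[438.3999938964844, 9.300000190734863], [503.20001220703125, -2.4000000953674316], [509.8999938964844, 34.5], [445.20001220703125, 46.29999923706055]]
scene lid 198 ((565.140869140625, 7.93048095703125), (175.26724243164062, 118.20592498779297), 80.41488647460938) [[492.29998779296875, -68.5999984741211], [608.7999877929688, -88.30000305175781], [638.0, 84.5], [521.5, 104.19999694824219]]
scene tab 65 ((463.6800842285156, 34.92362594604492), (58.20198059082031, 43.90648651123047), 85.11326599121094) [[439.29998779296875, 7.800000190734863], [483.1000061035156, 4.099999904632568], [488.0, 62.0], [444.29998779296875, 65.80000305175781]]
can top [ 559.49184098 -186.66367405  190.        ] base [ 556.12673717 -190.89656118    0.        ]
sock [ 441.13703685 -114.38759956   55.        ] flange [627.72805956 171.9804379   28.        ]
can scene [ 564.56286197 -191.34334423  190.        ] sock [ 445.7692547  -115.73344554   55.        ]
```

```bash
python3 -m jog '[[0,[2.4,-4.8,0],1],[0,[2.4,-4.8,0],1],[0,[2.4,-4.8,0],1],[0,[2.4,-4.8,0],1],[0,[2.4,-4.8,0],1],[0,[2.4,-4.8,0],1],[0,[2,-4.8,0],1],[0,[2,-4.8,0],1],[0,[1,-4.8,0],1],[0,[1,-4.8,0],1],[0,[1,-4.8,0],1],[0,[0,-4.8,0],1]]' 20; python3 - <<'E'
from h import *
s=sense();print(s['tcp_pos'],s['ee_rot'][:,2],s['ee_rot'][:,0],s['finger_gap'],s['ft_force'],finger_overhang)
E
```

```text
time: 1.6
tcp_pos: [453.0, 11.3, 399.3]
ee_rot: [[-0.004, -0.988, 0.152], [-0.005, 0.152, 0.988], [-1.0, 0.003, -0.006]]
ft_force: [0.4, -0.3, 0.3]
finger_gap: 0.002
[453.03370625  11.30964096 399.32566748] [ 0.1522415   0.98832688 -0.00570151] [-0.00355332 -0.00522138 -0.99998006] 0.0016329865557047423 [ 0.3716779  -0.25908577  0.29890197] 173.4
```

```bash
python3 -m jog '[[0,[0.3,1.4,-3],-0.5],[0,[0,0,-4],0],[0,[0,0,-4],0],[0,[0,0,-3],0],[0,[0,0,-1],0],[0,[0,0,0],0]]'; python3 - <<'E'
from h import *
s=sense();print(s['tcp_pos'],s['ee_rot'][:,2],s['ee_rot'][:,0],s['ft_force'])
p,d=snapshot('scene');cv2.imwrite('pics/s1.png',cv2.resize(p[130:330,90:340,::-1],None,fx=3,fy=3))
p,d=snapshot('wrist');cv2.imwrite('pics/w1.png',p[:,:,::-1])
E
```

```text
time: 2.35
tcp_pos: [455.4, 20.5, 246.1]
ee_rot: [[-0.002, -0.986, 0.169], [-0.004, 0.169, 0.986], [-1.0, 0.001, -0.004]]
ft_force: [-0.3, 0.1, 1.4]
finger_gap: 0.002
[455.40170624  20.49926199 246.09726598] [ 0.16921353  0.98557    -0.00430746] [-0.00184522 -0.00405367 -0.99999008] [-0.32605281  0.11969313  1.40106826]
```

View pics/s1.png

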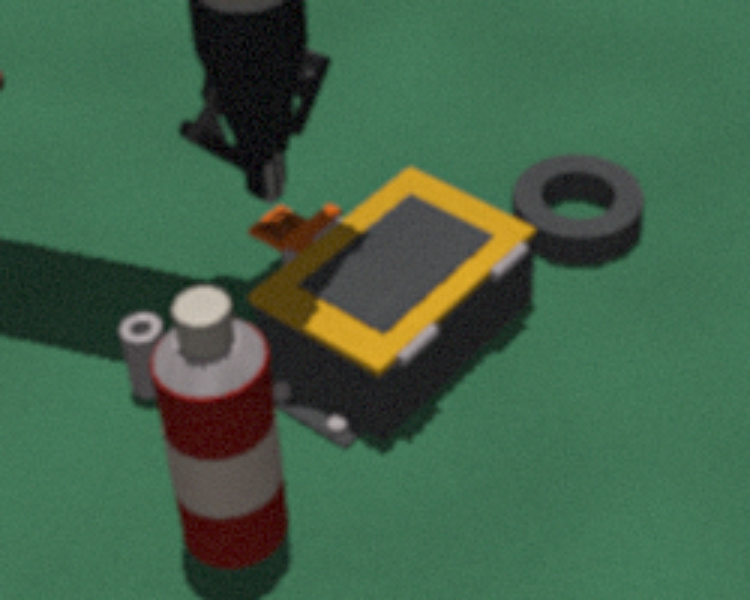

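View pics/w1.png

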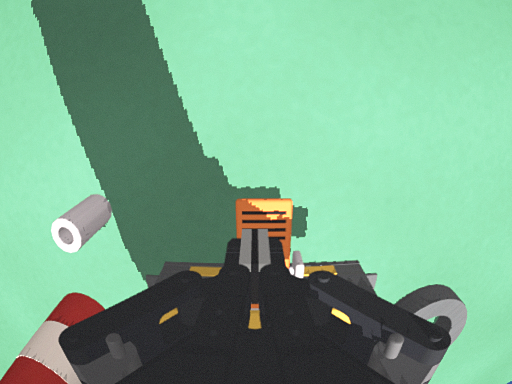

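The fingertips stand above the tab pad, about 4 mm too far to the right. Wrist view: tips at about (255,235), pad at about (264,225). I correct that and press.

```bash
python3 -m jog '[[0,[0.1,0.5,-1.2],0],[0,[0,0,-1],0],[0,[0,0,-0.5],0],[0,[0,0,0],0]]';python3 -m jog '[[0,[0,0,-0.5],0],[0,[0,0,-0.4],0],[0,[0,0,0],0]]'
```

```text
time: 2.95
tcp_pos: [457.7, 26.3, 219.8]
ee_rot: [[0.003, -0.986, 0.169], [-0.002, 0.169, 0.986], [-1.0, -0.003, -0.001]]
ft_force: [-0.2, -0.2, 0.5]
finger_gap: -0.002
time: 3.32
tcp_pos: [458.1, 26.3, 210.9]
ee_rot: [[0.004, -0.986, 0.169], [-0.001, 0.169, 0.986], [-1.0, -0.004, -0.001]]
ft_force: [-1.8, 0.2, 4.0]
finger_gap: 0.001
```

```bash
python3 -m jog '[[0,[0,0,-0.3],0],[0,[0,0,-0.1],0],[0,[0,0,0],0],[0,[0,0,0],0],[0,[0,0,0],0]]'; python3 - <<'E'
from h import *
p,d=snapshot('scene');cv2.imwrite('pics/s2.png',cv2.resize(p[130:330,90:340,::-1],None,fx=3,fy=3))
E
```

```text
time: 3.95
tcp_pos: [458.4, 26.1, 208.1]
ee_rot: [[0.004, -0.986, 0.169], [-0.0, 0.169, 0.986], [-1.0, -0.004, 0.0]]
ft_force: [-1.8, 0.8, 5.7]
finger_gap: -0.001
```

View pics/s2.png

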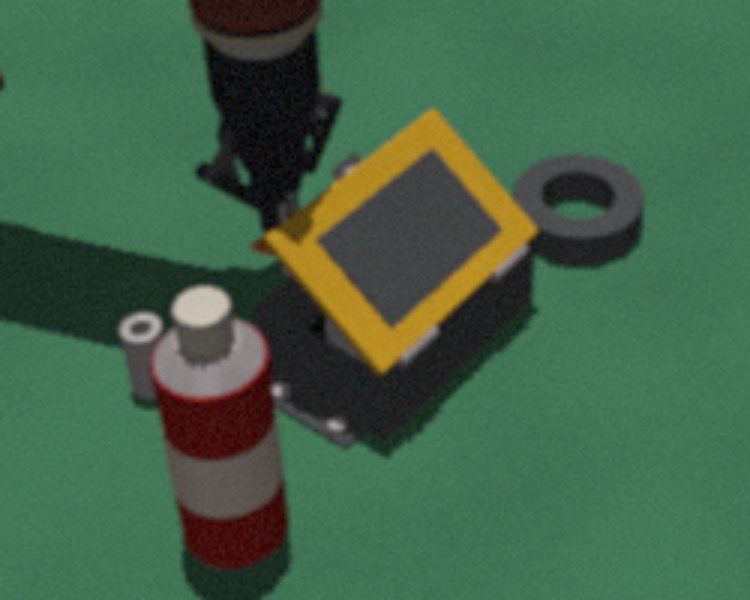

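The lid has sprung ajar: its front edge is up in the picture, running from (265,230) to (380,370). I lift straight up off the tab.

```bash
python3 -m jog '[[0,[-0.2,0,1.5],0],[0,[0,0,2],0],[0,[0,0,2.5],0],[0,[0,0,1.2],0],[0,[0,0,0],0]]'; python3 - <<'E'
from h import *
p,d=snapshot('scene');cv2.imwrite('pics/s3.png',cv2.resize(p[130:330,90:340,::-1],None,fx=3,fy=3))
p,d=snapshot('wrist');cv2.imwrite('pics/w3.png',p[:,:,::-1])
E
```

```text
time: 4.62
tcp_pos: [455.7, 25.5, 284.5]
ee_rot: [[0.005, -0.985, 0.17], [-0.0, 0.17, 0.985], [-1.0, -0.005, 0.001]]
ft_force: [-0.1, 0.5, 0.1]
finger_gap: -0.002
```

View pics/s3.png

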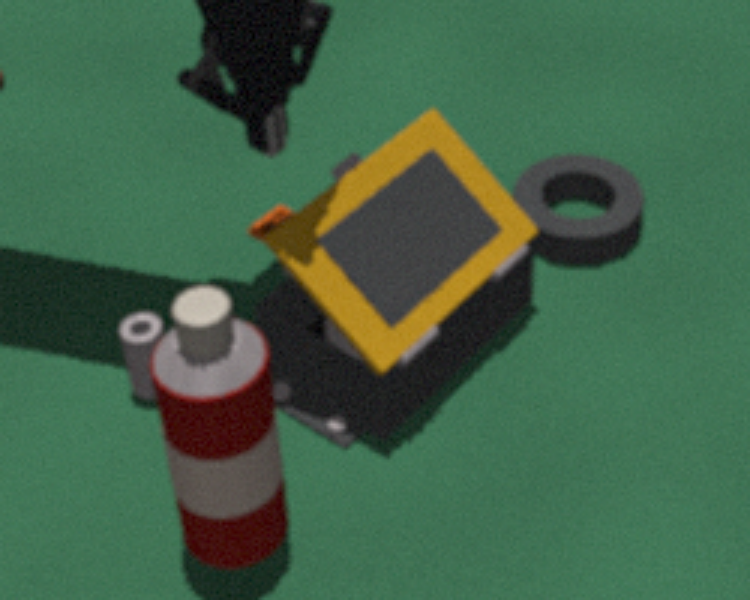

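View pics/w3.png

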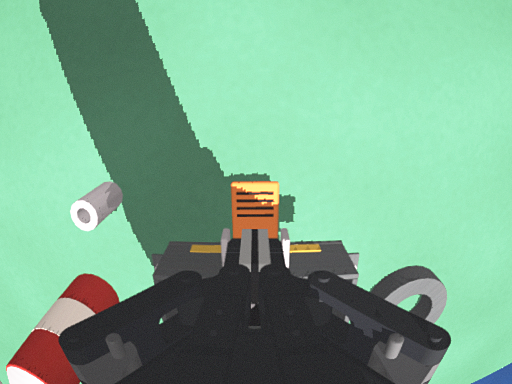

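The tab has sprung back, the lid is ajar and the tips are clear. I move up to the edge, a little lower, then push while rising.

```bash
python3 -m jog '[[0,[1.5,-0.25,-0.5],0],[0,[2,-0.33,-0.2],0],[0,[1.2,-0.2,0],0],[0,[0,0,0],0]]'; python3 -m jog '[[0,[1,-0.17,0.3],0],[0,[1,-0.17,0.8],0],[0,[0,0,0],0]]';python3 - <<'E'
from h import *
p,d=snapshot('scene');cv2.imwrite('pics/s4.png',cv2.resize(p[130:330,90:340,::-1],None,fx=3,fy=3))
s=sense();v=np.array([.986,-.165]);print('casex',(np.array(s['tcp_pos'][:2])-[566.6,7.3])@v,'casey',(np.array(s['tcp_pos'][:2])-[566.6,7.3])@[.165,.986])
E
```

```text
time: 5.22
tcp_pos: [502.2, 17.5, 272.8]
ee_rot: [[-0.003, -0.985, 0.17], [-0.003, 0.17, 0.985], [-1.0, 0.002, -0.003]]
ft_force: [-0.5, 0.1, -0.6]
finger_gap: -0.0
time: 5.6
tcp_pos: [520.5, 14.4, 284.0]
ee_rot: [[-0.012, -0.985, 0.169], [-0.002, 0.169, 0.986], [-1.0, 0.011, -0.003]]
ft_force: [-2.3, 0.0, 2.0]
finger_gap: -0.002
casex -46.69871964209393 casey -0.6176560644379363
```

View pics/s4.png

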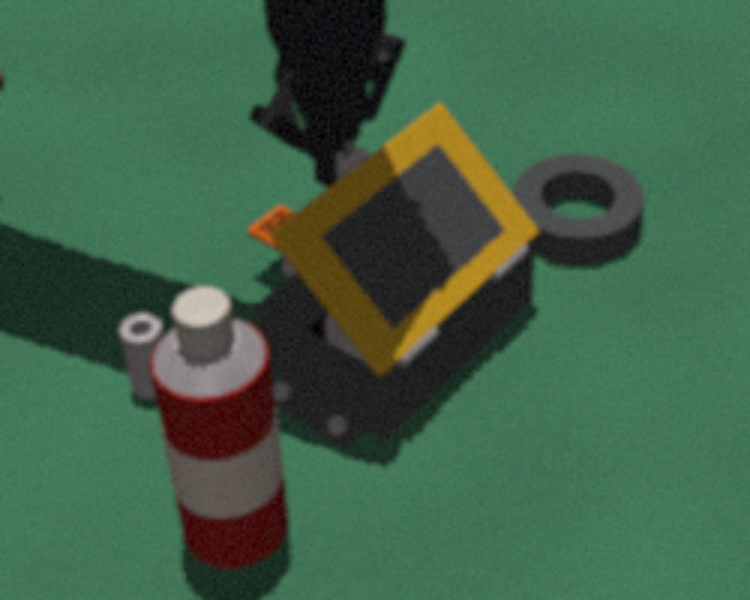

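The fingers are now behind the tongue and the lid is rising, with about 2 N at the tips. I continue.

```bash
python3 -m jog '[[0,[1,-0.17,0.6],0],[0,[1,-0.17,0.5],0],[0,[1,-0.17,0.5],0],[0,[1,-0.17,0.4],0],[0,[0,0,0],0]]';python3 - <<'E'
from h import *
p,d=snapshot('scene');cv2.imwrite('pics/s5.png',cv2.resize(p[130:330,90:340,::-1],None,fx=3,fy=3))
s=sense();v=np.array([.986,-.165]);print('casex',(np.array(s['tcp_pos'][:2])-[566.6,7.3])@v,'casey',(np.array(s['tcp_pos'][:2])-[566.6,7.3])@[.165,.986])
E
```

```text
time: 6.28
tcp_pos: [560.9, 8.0, 307.4]
ee_rot: [[-0.017, -0.986, 0.168], [0.002, 0.168, 0.986], [-1.0, 0.017, -0.001]]
ft_force: [-2.2, 1.1, 3.0]
finger_gap: 0.002
casex -5.920973541892834 casey -0.2632524436470771
```

View pics/s5.png

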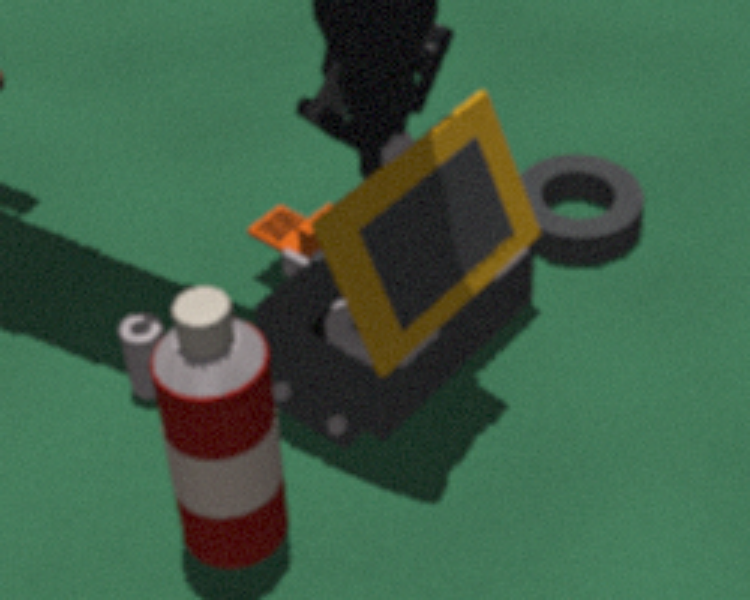

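```bash
python3 -m jog '[[0,[1,-0.17,0.3],0],[0,[1,-0.17,0.2],0],[0,[1,-0.17,0.1],0],[0,[1,-0.17,0],0],[0,[1,-0.17,0],0],[0,[0,0,0],0]]';python3 - <<'E'
from h import *
p,d=snapshot('scene');cv2.imwrite('pics/s6.png',cv2.resize(p[130:330,90:340,::-1],None,fx=3,fy=3))
s=sense();v=np.array([.986,-.165]);print('casex',(np.array(s['tcp_pos'][:2])-[566.6,7.3])@v,'casey',(np.array(s['tcp_pos'][:2])-[566.6,7.3])@[.165,.986])
E
```

```text
time: 7.08
tcp_pos: [616.1, -1.8, 319.6]
ee_rot: [[-0.007, -0.986, 0.168], [0.003, 0.168, 0.986], [-1.0, 0.008, 0.002]]
ft_force: [-0.5, -0.3, -0.7]
finger_gap: 0.0
casex 49.92010378456459 casey -0.7708433162009964
```

View pics/s6.png

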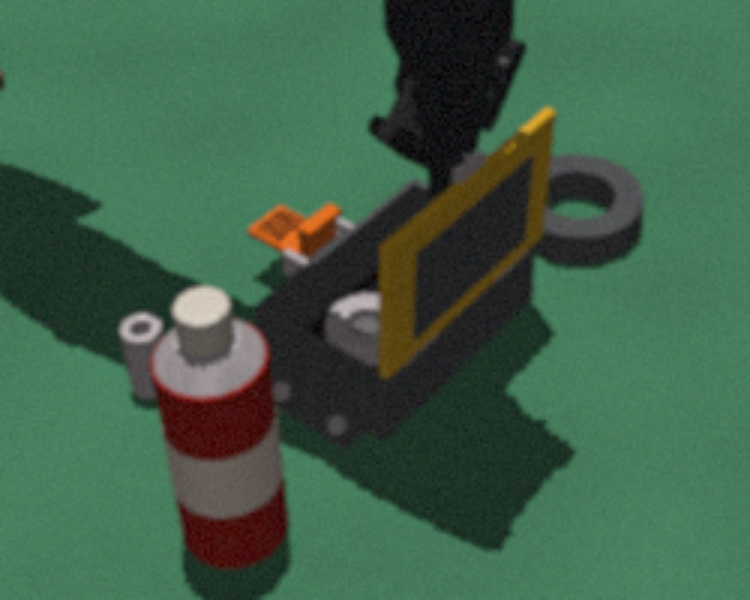

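The lid is about upright with roughly no force. I push on gently to the stop.

```bash
python3 -m jog '[[0,[0.8,-0.13,0],0],[0,[0.6,-0.1,0],0],[0,[0.2,-0.03,0],0],[0,[0,0,0],0]]';python3 -m jog '[[0,[0.3,-0.05,0],0],[0,[0,0,0],0]]';python3 - <<'E'
from h import *
p,d=snapshot('scene');cv2.imwrite('pics/s7.png',cv2.resize(p[130:330,90:340,::-1],None,fx=3,fy=3))
s=sense();v=np.array([.986,-.165]);print('casex',(np.array(s['tcp_pos'][:2])-[566.6,7.3])@v,'casey',(np.array(s['tcp_pos'][:2])-[566.6,7.3])@[.165,.986])
E
```

```text
time: 7.62
tcp_pos: [632.2, -4.3, 318.7]
ee_rot: [[-0.009, -0.986, 0.168], [0.003, 0.168, 0.986], [-1.0, 0.01, 0.002]]
ft_force: [0.5, 0.1, -0.2]
finger_gap: 0.002
time: 7.88
tcp_pos: [635.3, -4.8, 318.7]
ee_rot: [[-0.009, -0.986, 0.168], [0.003, 0.168, 0.986], [-1.0, 0.01, 0.002]]
ft_force: [0.2, -0.3, 0.6]
finger_gap: 0.003
casex 69.65332960774052 casey -0.6499052402575358
```

View pics/s7.png

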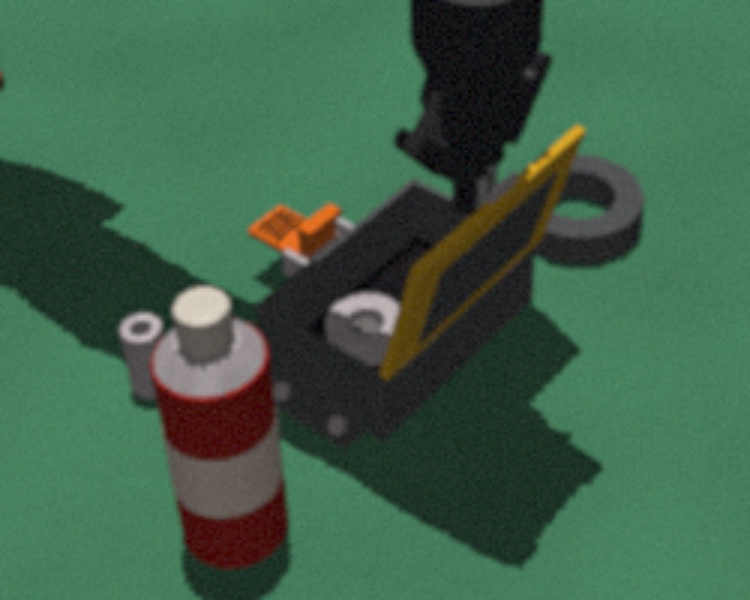

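```bash
python3 -m jog '[[0,[0.4,-0.06,0],0],[0,[0,0,0],0]]';python3 -m jog '[[0,[0.3,-0.05,0],0],[0,[0,0,0],0]]'
```

```text
time: 8.18
tcp_pos: [637.4, -5.2, 318.6]
ee_rot: [[-0.016, -0.986, 0.168], [0.005, 0.168, 0.986], [-1.0, 0.017, 0.002]]
ft_force: [-1.1, 0.1, 2.8]
finger_gap: 0.003
time: 8.43
tcp_pos: [638.6, -5.5, 318.6]
ee_rot: [[-0.024, -0.986, 0.168], [0.007, 0.167, 0.986], [-1.0, 0.024, 0.003]]
ft_force: [-1.9, -0.7, 2.4]
finger_gap: 0.003
```

```bash
python3 -m jog '[[0,[0.4,-0.06,0],0],[0,[0,0,0],0],[0,[0,0,0],0]]';python3 - <<'E'
from h import *
p,d=snapshot('scene');cv2.imwrite('pics/s8.png',cv2.resize(p[130:330,90:340,::-1],None,fx=3,fy=3))
E
```

```text
time: 8.8
tcp_pos: [640.3, -5.9, 318.6]
ee_rot: [[-0.033, -0.985, 0.167], [0.009, 0.167, 0.986], [-0.999, 0.034, 0.003]]
ft_force: [-0.4, 0.3, 1.4]
finger_gap: -0.001
```

View pics/s8.png

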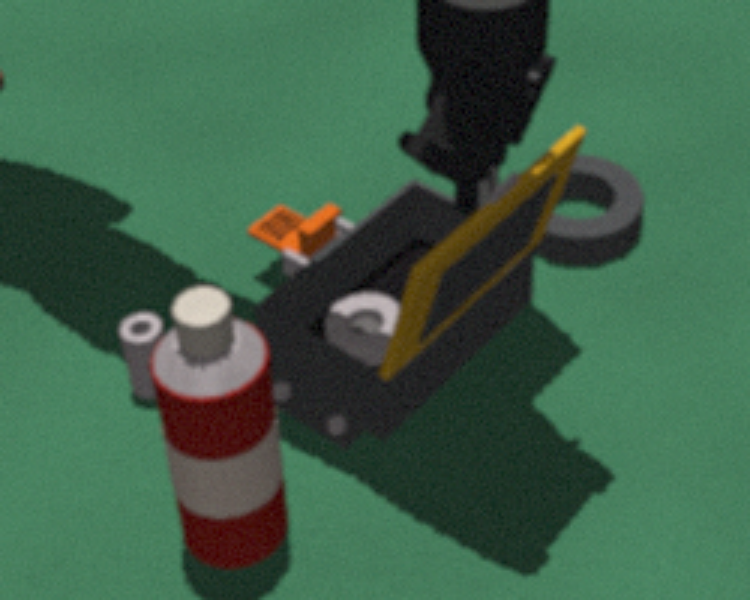

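The lid looks the same as in the previous picture (top corner at (583,128)) while the tool gives way, so it is at its stop. I back off and verify.

```bash
python3 -m jog '[[0,[-1.5,0.25,0],0],[0,[-2.5,0.4,0.3],0],[0,[-3,0.5,1],0],[0,[-3,0.5,3],0],[0,[-3,0.5,4],0],[0,[-2,0.5,4],0],[0,[0,3,2],0],[0,[0,4,0],0],[0,[0,4,0],0],[0,[0,4,0],0],[0,[0,0,0],0],[0,[0,0,0],0]]';python3 - <<'E'
from h import *
for n in('top','scene'):
    p,d=snapshot(n);np.savez(n+'9.npz',p=p,d=d)
    b=p[130:330,90:340] if n=='scene' else p[130:290,160:410]
    cv2.imwrite(f'pics/{n}9.png',cv2.resize(b[:,:,::-1],None,fx=3,fy=3))
    q=np.load(n+'0.npz')['p']
c=np.array([566.6,7.3,0]);X=np.array([.9865,-.164,0]);Y=np.array([.164,.9865,0]);Z=np.array([0,0,1.])
for th in(1.57,1.7,1.8,1.85):
    # inner face (underside, hinge plane) edge corners
    for y in(86,-86):
        w=c+X*(55-114*np.cos(th))+Y*y+Z*(62+114*np.sin(th))
        print(th,y,((proj('scene',w)-[90,130])*3).round(0),((proj('top',w)-[160,130])*3).round(0))
E
```

```text
time: 10.35
tcp_pos: [488.4, 174.4, 467.4]
ee_rot: [[-0.017, -0.985, 0.17], [0.013, 0.17, 0.985], [-1.0, 0.019, 0.01]]
ft_force: [0.1, 0.3, -0.4]
finger_gap: 0.004
1.57 86 [538. 102.] [281.  95.]
1.57 -86 [369. 241.] [512. 139.]
1.7 86 [557. 111.] [284.  77.]
1.7 -86 [388. 253.] [515. 120.]
1.8 86 [571. 120.] [287.  63.]
1.8 -86 [404. 263.] [517. 106.]
1.85 86 [578. 125.] [289.  56.]
1.85 -86 [411. 269.] [518.  99.]
```

View pics/scene9.png

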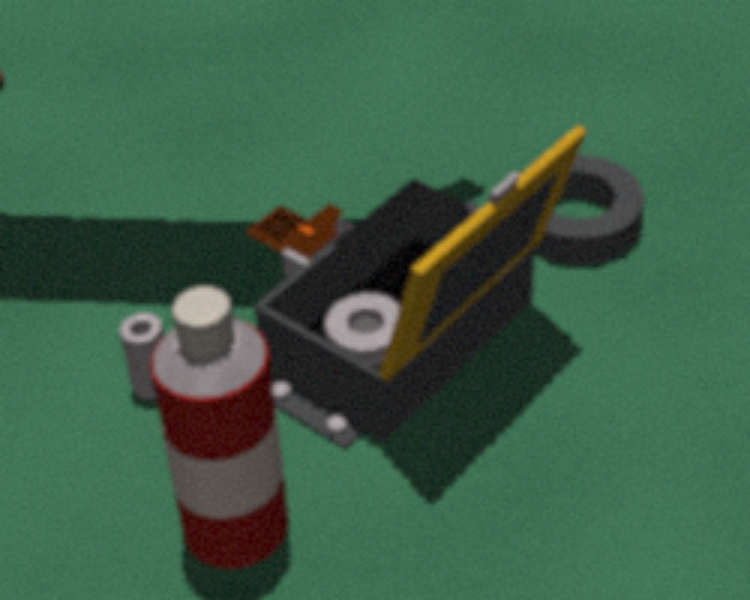

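View pics/top9.png

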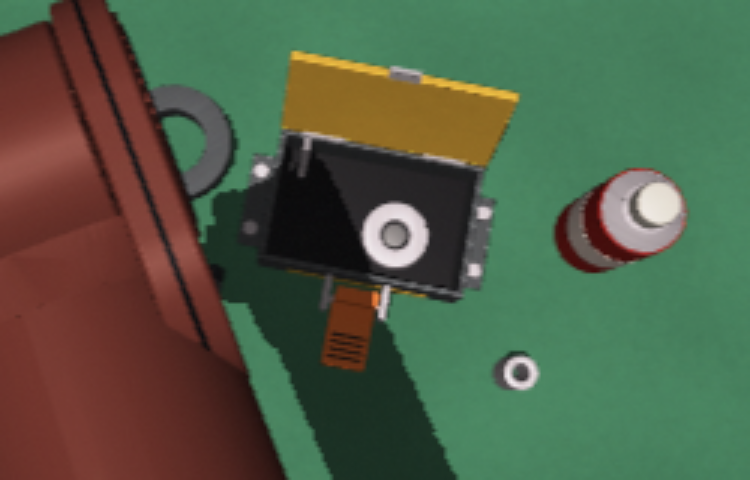

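The lid's front edge sits at (292,58) to (518,98) in the top crop, which matches the corners predicted for 1.85 rad. The bearing is in the case, and the can, socket and flange are where they were.

```bash
python3 -c "
from station import *
print(finish_job())"
```

```text
the job is handed in; nothing more can be done
None
```

The lid is fully open against its stop, and I handed the job in at about 10.5 s. With closed fingertips I pressed the orange tab about 8 mm (about 6 N) and the lid sprang ajar. I then pushed it back past upright until the tips met resistance, and backed clear.

- **Lid angle:** after I backed off, its edge corners in both fixed cameras fell within about 2 pixels of the positions predicted for 1.85 rad.
- **Other objects:** the bearing is still in the case, and the can, socket and flange show no visible shift. I compared them by eye in the pictures, not by measurement.
- **Robot:** it stands clear of everything, and the wrist force reads about zero.
- **Check that disagreed:** at the stop the wrist force stayed low, at most about 3 N and falling to 1.5 N on the last push, while the tool tilted about 2 degrees. For the stop itself I relied on the lid staying put between pictures, not on the force.

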